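# Take the bobbin cassette out of the bobbin changer

## Task

Prepare the sewing machine's bobbin change: with the cassette still in its dock, take the pin from its stand, push the counter's recessed reset button all the way down with it, and put the pin back upright in its stand, fully home. Then squeeze the cassette's two side catches together until they are flush, lift it straight out, and finish while still holding it upright and still in the air by its squeezed catches, at least 5 cm clear above the dock. Do not set the cassette down or let it go at the end, and leave the other things on the bench where they are.

Things in the scene. Friction and masses are not known exactly. Their poses are not given: they have to be found in the camera images.
- changer: Bobbin changer: grey fixed casting 90 mm (x) by 175 mm (y, -50 to +125), flat top 45 mm above the bench. Origin on the bench, under the middle of the cassette dock; yawed. The dock is a well 62 (x) by 40 mm (y), its floor 10 mm above the bench, with a steel lip on each y side that the cassette's hooks catch under. The +y end is the counter block with a dark display and the reset hole.
- button_mouth (a point): Middle of the mouth of the reset hole in the changer's top, 45 mm above the bench, 87.5 mm along the changer's +y from its origin. The hole is round, 17 mm wide and vertical; the black button (15 mm wide) in it has its top 12 mm below the mouth.
- reset_button (a joint): Travel of the sprung reset button, m: 0 up, 0.005 fully down. It takes about 2 N to start and 5 N fully down and comes back up when let go.
- stand: Aluminium block 55 x 55 x 50 mm high, fixed, with one upright round hole 13 mm wide and 48 mm deep in the middle of its top. Its origin is the middle of its underside, on the bench. It stands to the left or right of the changer.
- pin: Reset pin, loose, 60 g, 100 mm long: steel shaft 9 mm thick, 45 mm long, below a round wooden grip 18 mm thick, 55 mm long. Origin at the shaft's tip, z up towards the grip. At the start it stands upright in the stand, the grip's shoulder resting on the stand's top: tip 5 mm, grip 50 to 105 mm above the bench.
- cassette: Black block 60 (x) by 38 (y) by 90 mm high, about 0.2 kg, loose. Origin: middle of its underside, z up. It starts in the dock, axes along the changer's, underside 10 mm above the bench. On each y side a grey ribbed catch pad, 20 mm wide, 50 to 78 mm above the underside, stands 5.5 mm proud (49 mm over both). Hooks lower on the catches hold it in the dock; with both pressed it comes straight up.
- catch_left (a joint): Travel of the catch on the cassette's +y side, m: 0 out (hooked), 0.0055 flush with the cassette's side; its hook clears the lip from 0.004 on. Sprung: 2 N to start, 6 N when flush.
- catch_right (a joint): The same for the catch on the cassette's -y side.
- thread_cone: Bystander: small grey thread cone on a pale green foot 60 mm wide, 104 mm high, loose, on the other side of the changer from the stand. Origin at the middle of its underside.
- oil_bottle: Bystander: white oil bottle with a pointed red cap, 42 mm wide, 105 mm high, loose. Origin at the middle of its underside.
- pin_dish: Bystander: shallow steel dish 84 mm wide, 26 mm high, loose. Origin at the middle of its underside.
Mind the look-alikes: they are no part of the job. There is more than one size of the stand; the one meant has the size given above.

How it is judged:
By the outcome, as a careful person would: the job done as asked, in the order asked, and still so for the second after the job is handed in, while the arm keeps its last pose, push and grip.
It also fails if it takes over 58 s, if anything falls off the work surface, if the arm or the gripper's body presses on something with over 40 N, if the wrist force passes 120 N, or if a joint passes its speed limit or range.

## Robot

A 7-joint arm with a two-finger parallel gripper is mounted at the origin on the work surface. World frame = base frame: x ahead of the robot, y to its left, z up, the work surface at z = 0. Lengths are in m, angles in rad, forces in N, time in s.
With the tool pointing down it reaches from about 0.4 to 0.85 m from the base axis. Payload 4.5 kg.
Tool frame: the origin (TCP) lies at the very end of the fingers, on their centre line; the grasp point (between the pads) lies 19 mm behind it; z points along the fingers, x is the direction in which the jaws open and shut, and the axes are right-handed (so a half turn about z gives the same grasp; the last joint's range is limited). The gripper opens to 88 mm and grips with 3 to 60 N. Pads are 18 mm wide; open, the fingers measure 123 mm over their backs; the gripper's body (75 mm by 187 mm) begins 45 mm behind the grasp point.
Start: joints at [1.279, 0.689, -0.195, 1.565, 0.157, 0.902, -0.215], TCP at [0.2, -0.592, 0.239] pointing down, gripper open.
Joint ranges: [-3.01, 3.01], [-0.46, 2.08], [-1.47, 1.51], [0.13, 2.56], [-1, 4.14], [0.04, 2.09], [-2.66, 2.66]. Speed limits (rad/s): [2.57, 2.57, 3.14, 3.14, 3.14, 3.14, 3.14].

## Interface

Orientations are given as a unit quaternion [x, y, z, w].
In Python, from plant import * gives the robot as it stands.
- The arm moves only by the tool apply_moves, never from a script. Its argument "series" is a list of rows, each an object of numbers: "x", "y", "z": the shift along the tool's x, y, z in units of 80 cm (1.0 is 80 cm); "wx", "wy", "wz": the turn, a rotation vector about the tool's x, y, z in units of pi rad (1.0 is pi rad); "fingers": the opening, from -1 (shut) to 1 (fully open), so that 0 is half open. In form: [{"x": .., "y": .., "z": .., "wx": .., "wy": .., "wz": .., "fingers": ..}, ...]. A call has 1 to 8 rows; each row shifts and turns the pose as measured when the row begins, along the tool's axes as they then stand; what a row does not reach is not made up. A row lasts 1/8 s, in which the tool goes at most 62.5 mm and 10.7 degrees, less where a joint would pass 70% of its speed; a pose out of reach is approached as far as the arm can. A call with a number of a shift or a turn outside -1 to 1 is refused whole. A call with a gripper value outside its range is refused whole. The fingers move at their own pace and stop on an object; "force" is the grip in N (left out, the last holds). Time passes only in rows, so rows that do not move let the fingers close. It gives the time, the measured TCP pose, the force and the opening at its end, in the units of the state.
- get_state(): the state, without advancing time (a new reading comes with each control period).
- snapshot(name): name is "scene" or "top" or "wrist"; returns (picture, depth): 384x512x3 uint8, red, green, blue; 384x512 float32, m along the optical axis (not along the pixel's ray), 0 where there is no reading.
- camera_model(name): a dict with "camera_matrix" (3x3 intrinsics, pixels), "world_from_camera" (4x4, takes a point from camera to world coordinates). Camera axes: x right, y up, looking along -z (the intrinsics and any distortion apply to the point x, -y, -z); pixel columns grow to the right and rows downward; lengths in m; the calibration is good to about 2 mm. A picture is of the moment at which its call begins: read the wrist's pose just before it. camera_model takes no time and is no camera call; for the wrist camera it gives the pose at the moment of the call.
- finish_job(): hands the job in, once; it reports no verdict.
The state is a dict: "clock": time; "q": joint angles; "qd": joint speeds; "joint_torque": joint torques, N m; "tool_pos": TCP position; "eef_rot": TCP orientation; "contact_force": force on the tool from outside, world axes, zero at the start; "moment": the same for the moment, N m; "opening": opening from 0.0 (shut) to 1.0 (fully open).
Only numpy, scipy, OpenCV 4.12 (cv2) and the standard library are available. Lean on these libraries where they do the work, as an engineer would, in place of code of your own. Each camera call takes 0.05 s, during which the arm holds its last target. There are 200 camera calls.

## Working session

There is one attempt and no reset: what is moved stays moved. The work goes in short steps, Python scripts to look and compute and a tool call to move; the robot and the scene stay as the last step left them, time stands still between calls to the robot, and variables do not carry over. Pictures are saved under pics/ and viewed, about 8 in all and at most 12, crops included, and the job is handed in when it is done.

Besides the shell and the picture viewer there is one more tool, called after "Request:" as name([rows], argument=value, ...), one row to a line, values as JSON. apply_moves: Moves the arm, as the interface text tells. Its arguments: {"type":"object","properties":{"series":{"type":"array","items":{"type":"object","properties":{"x":{"type":"number"},"y":{"type":"number"},"z":{"type":"number"},"wx":{"type":"number"},"wy":{"type":"number"},"wz":{"type":"number"},"fingers":{"type":"number"}}}},"force":{"type":"number"}},"required":["series"]}

```bash
mkdir -p pics; ls
cat > h.py <<'E'
from plant import *
import numpy as np, cv2
from scipy.spatial.transform import Rotation as R
def save(name,im): cv2.imwrite('pics/'+name,cv2.cvtColor(im,cv2.COLOR_RGB2BGR))
def cloud(cam):
    im,d=snapshot(cam); m=camera_model(cam); K=m['camera_matrix'];T=np.array(m['world_from_camera']);K=np.array(K)
    v,u=np.mgrid[:384,:512]
    P=np.stack([(u-K[0,2])/K[0,0]*d,-(v-K[1,2])/K[1,1]*d,-d],-1)@T[:3,:3].T+T[:3,3]
    P[d==0]=np.nan
    return im,d,P,K,T
E
python3 - <<'E'
from h import *
print(get_state())
a=cloud('scene');b=cloud('top')
print(camera_model('top'));print(camera_model('scene'));print(camera_model('wrist'))
np.savez('v.npz',si=a[0],sp=a[2],ti=b[0],tp=b[2])
save('a.png',np.hstack([cv2.resize(b[0],(512,384))]));save('b.png',a[0])
E
```

```text
pics
{'clock': 0.0, 'q': array([ 1.27877963,  0.68993555, -0.19451211,  1.56637704,  0.15729092,
        0.90252426, -0.21508531]), 'qd': array([-0.00085146, -0.00069527,  0.00135023,  0.00203188, -0.00166696,
        0.00096   ,  0.00140344]), 'joint_torque': array([-4.30036762e-04, -5.27566409e+01, -1.26713421e+00, -1.53430957e+01,
       -5.27056865e-02,  6.53696159e-03,  1.93392320e-04]), 'tool_pos': array([ 0.19979272, -0.59151377,  0.23793143]), 'eef_rot': array([ 8.12456923e-01, -5.83020488e-01, -7.91265269e-04, -4.82273992e-04]), 'contact_force': array([ 0.28746614, -0.45593051, -0.11400523]), 'moment': array([ 0.02287215,  0.02397179, -0.02793387]), 'opening': 1.0031873802332876}
{'camera_matrix': array([[399.95575874,   0.        , 253.74313161],
       [  0.        , 399.95575874, 194.25986274],
       [  0.        ,   0.        ,   1.        ]]), 'world_from_camera': array([[ 0.02036705,  0.99210095, -0.12377754,  0.36298413],
       [-0.99974453,  0.01899578, -0.01224877, -0.00174528],
       [-0.00980076,  0.12399539,  0.99223439,  1.14716995],
       [ 0.        ,  0. 
[... 313 characters left out ...]
  0.40204501, -0.51762354, -0.43845009],
       [ 0.00607524,  0.78543121,  0.61891915,  0.59028557],
       [ 0.        ,  0.        ,  0.        ,  1.        ]])}
{'camera_matrix': array([[272.64108438,   0.        , 249.30121881],
       [  0.        , 272.64108438, 191.76353164],
       [  0.        ,   0.        ,   1.        ]]), 'world_from_camera': array([[ 3.20198430e-01,  9.14122578e-01,  2.48702390e-01,
         2.63010080e-01],
       [-9.47350204e-01,  3.09174277e-01,  8.32998040e-02,
        -5.70479432e-01],
       [-7.46150091e-04, -2.62280726e-01,  9.64991328e-01,
         3.83650046e-01],
       [ 0.00000000e+00,  0.00000000e+00,  0.00000000e+00,
         1.00000000e+00]])}
```

View pics/a.png

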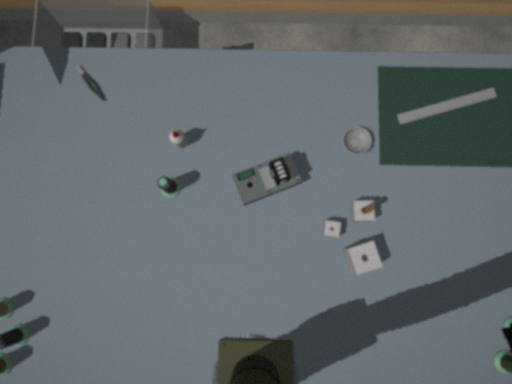

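View pics/b.png

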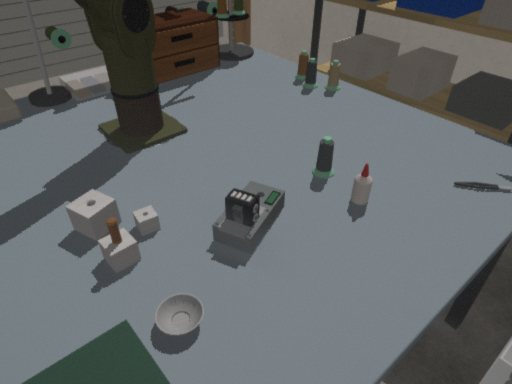

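Top view: the pin is in a stand at (365,210). The look-alikes are a bigger stand at (365,257) and a smaller one at (333,229). The changer is at (267,180) with the cassette at (281,171), the display at (246,174) and the hole near (250,185). Bystanders are the cone at (168,187), the bottle at (177,137) and the dish at (358,139).

Run:
```python
from h import *
v=np.load('v.npz')
for n in 'ts':
    P=v[n+'p'];im=v[n+'i']; X,Y,Z=P[...,0],P[...,1],P[...,2]
    def comp(mask,tag,minn=15):
        c,l,s,ce=cv2.connectedComponentsWithStats(mask.astype(np.uint8))
        for i in range(1,c):
            if s[i,4]<minn: continue
            p=P[l==i]; r=cv2.minAreaRect((p[:,:2]*1000).astype(np.float32))
            print(n,tag,'px',ce[i].round(),s[i,4],'mean',p.mean(0).round(4),'z',p[:,2].min().round(3),p[:,2].max().round(3),'rect',np.round(r[0],1),np.round(r[1],1),round(r[2],1))
    reg=(X>.3)&(X<.8)&(Y>-.45)&(Y<.35)
    comp(reg&(Z>.04)&(Z<.056),'z50')
    comp(reg&(Z>.093)&(Z<.112),'z100',5)
    comp(reg&(Z>.06)&(Z<.085),'z72',10)
t=cv2.resize(v['ti'][130:290,220:400],None,fx=4,fy=4,interpolation=cv2.INTER_CUBIC)
save('c.png',np.clip(t.astype(float)*1.5,0,255).astype(np.uint8))
```

```text
t z50 px [180. 142.] 26 mean [0.6449 0.2221 0.0487] z 0.04 0.056 rect [648.1 222.3] [14.2 38.5] 44.3
t z50 px [263. 180.] 1552 mean [ 0.5417 -0.0125  0.045 ] z 0.04 0.056 rect [547.3 -21.3] [ 91.1 174.9] 22.5
t z50 px [171. 187.] 23 mean [0.5151 0.241  0.0479] z 0.04 0.055 rect [517.  242.9] [14.  37.6] 67.5
t z50 px [362. 211.] 347 mean [ 0.4599 -0.2874  0.0495] z 0.041 0.056 rect [ 460.9 -290.5] [52.7 57.1] 1.4
t z50 px [349. 258.] 30 mean [ 0.3306 -0.251   0.0468] z 0.041 0.055 rect [ 329.3 -251.4] [57.9  5.3] 13.6
t z100 px [174. 132.] 14 mean [0.6569 0.2307 0.101 ] z 0.094 0.105 rect [657.2 230.8] [7.7 6.8] 5.1
t z100 px [279. 169.] 326 mean [ 0.5612 -0.0557  0.1003] z 0.093 0.107 rect [561.7 -55.8] [60.2 38.1] 22.5
t z100 px [163. 183.] 71 mean [0.5197 0.2521 0.0998] z 0.093 0.107 rect [521.4 251.5] [29.7 26.7] 1.5
t z100 px [369. 209.] 43 mean [ 0.4609 -0.2897  0.1038] z 0.094 0.109 rect [ 460.1 -290.5] [15.9 16.5] 0.3
t z72 px [176. 137.] 138 mean [0.654  0.2294 0.0682] z 0.061 0.083 rect [656.7 230.6] [37.8 39.6] 46.9
t z72 px [169. 186.] 42 mean [0.5148 0.2419 0.072 ] z 0.0
[... 1120 characters left out ...]
0.567 -0.06   0.1  ] z 0.093 0.105 rect [563.9 -57.3] [60.8 40.8] 22.3
s z100 px [111. 222.] 96 mean [ 0.4669 -0.2928  0.1023] z 0.093 0.107 rect [ 464.6 -291.9] [16.7 18. ] 44.9
s z72 px [325. 151.] 129 mean [0.5316 0.2417 0.0727] z 0.06 0.085 rect [530.2 244.6] [37.6 20.9] 40.5
s z72 px [364. 178.] 177 mean [0.6645 0.2229 0.0695] z 0.06 0.085 rect [664.3 225. ] [39.2 30.4] 37.6
s z72 px [ 90. 204.] 808 mean [ 0.3405 -0.291   0.0655] z 0.06 0.069 rect [ 335.5 -289.6] [76.8 74.3] 19.0
s z72 px [242. 213.] 306 mean [ 0.5773 -0.0692  0.0726] z 0.06 0.085 rect [574.9 -67.9] [68.8 31.1] 50.9
s z72 px [115. 235.] 99 mean [ 0.4696 -0.2935  0.0725] z 0.06 0.085 rect [ 468.7 -293.5] [17.8 10.4] 74.8
```

View pics/c.png

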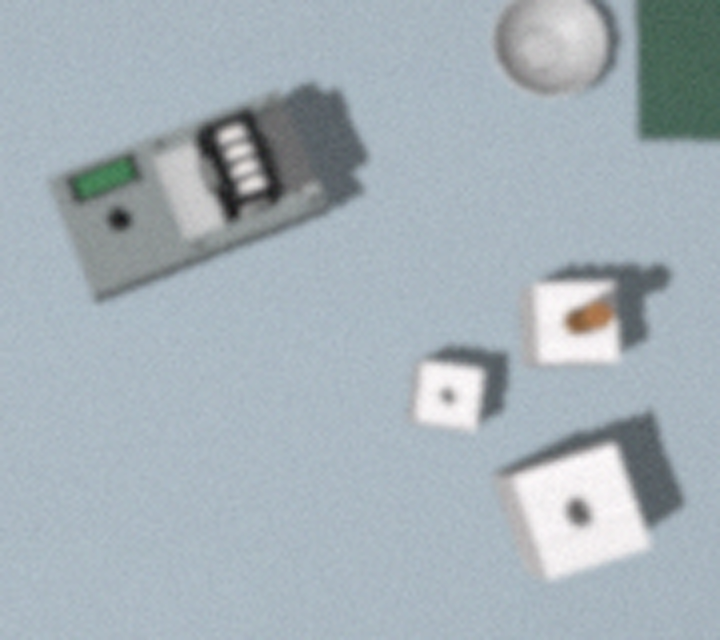

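The close crop confirms the choice: the pin stands in the middle-sized stand (measured 53–57 mm square, 50 mm high) at about (0.462, -0.291). The two empty stands are the other sizes. Changer yaw is 22.5°, origin about (0.562, -0.056), hole about (0.529, 0.025).

Request:
apply_moves([
  {"x": -0.036, "y": -0.0615, "z": 0, "fingers": 0.1},
  {"x": -0.036, "y": -0.0615, "fingers": 0.1},
  {"x": -0.036, "y": -0.0615, "fingers": 0.1},
  {"x": -0.036, "y": -0.0615, "fingers": 0.1},
  {"x": -0.036, "y": -0.0615, "fingers": 0.1},
  {"x": -0.036, "y": -0.0615, "fingers": 0.1},
  {"x": -0.036, "y": -0.0615, "wz": -0.021, "fingers": 0.1},
  {"fingers": 0.1},
], force=25)

```text
schema error: expected keys x, y, z, wx, wy, wz, fingers
```

```bash
cat >> h.py <<'E'
def plan(target,yaw=-67.5):
    s=get_state();Rt=R.from_quat(s['eef_rot']); p=np.array(s['tool_pos'])
    a=np.deg2rad(yaw); G=R.from_matrix(np.array([[np.cos(a),np.sin(a),0],[np.sin(a),-np.cos(a),0],[0,0,-1]]))
    print('t',round(s['clock'],2),'pos',p.round(4),'F',np.round(s['contact_force'],1),'open mm',round(s['opening']*88,1))
    print(' units xyz',(Rt.inv().apply(np.array(target)-p)/.8).round(4),'w',((Rt.inv()*G).as_rotvec()/np.pi).round(4))
E
python3 - <<'E'
from h import *
plan([.4615,-.291,.2])
im,d,P,K,T=cloud('wrist'); save('d.png',im); np.savez('w.npz',im=im,P=P)
Z=P[...,2]
for lo,hi in((.095,.115),(.043,.056)):
    c,l,s,ce=cv2.connectedComponentsWithStats(((Z>lo)&(Z<hi)).astype(np.uint8))
    for i in range(1,c):
        if s[i,4]>60:
            p=P[l==i];r=cv2.minAreaRect((p[:,:2]*1000).astype(np.float32));print(ce[i].round(),s[i,4],np.median(p[:,2]).round(4),np.round(r[0],1),np.round(r[1],1),r[2])
E
```

```text
t 0.1 pos [ 0.1998 -0.5916  0.238 ] F [ 0.2 -0.1 -0.1] open mm 87.9
 units xyz [-0.2512 -0.4302  0.0479] w [ 0.      0.0005 -0.0213]
[282. 310.] 252 0.1034 [  60.6 -680.6] [19.7 19.8] 15.39122486114502
[28.  1.] 168 0.0469 [ 301.2 -305. ] [ 1.7 62.6] 18.88076400756836
[315. 227.] 123 0.0493 [ 155.8 -698.7] [13.3 36.7] 63.988853454589844
```

View pics/d.png

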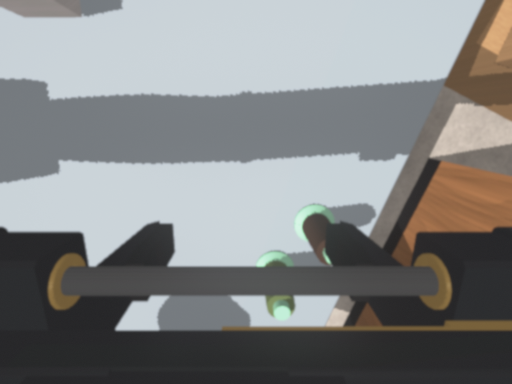

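That picture shows only the start pose: the fingers at (100,280) and (420,280) and no pin, because the move was refused (every key is required).

Request:
apply_moves([
  {"x": -0.036, "y": -0.0615, "z": 0, "wx": 0, "wy": 0, "wz": 0, "fingers": 0.1},
  {"x": -0.036, "y": -0.0615, "z": 0, "wx": 0, "wy": 0, "wz": 0, "fingers": 0.1},
  {"x": -0.036, "y": -0.0615, "z": 0, "wx": 0, "wy": 0, "wz": 0, "fingers": 0.1},
  {"x": -0.036, "y": -0.0615, "z": 0, "wx": 0, "wy": 0, "wz": 0, "fingers": 0.1},
  {"x": -0.036, "y": -0.0615, "z": 0, "wx": 0, "wy": 0, "wz": 0, "fingers": 0.1},
  {"x": -0.036, "y": -0.0615, "z": 0, "wx": 0, "wy": 0, "wz": 0, "fingers": 0.1},
  {"x": -0.036, "y": -0.0615, "z": 0, "wx": 0, "wy": 0, "wz": -0.021, "fingers": 0.1},
  {"x": 0, "y": 0, "z": 0, "wx": 0, "wy": 0, "wz": 0, "fingers": 0.1},
], force=25)

```text
clock: 1.15
tool_pos: [0.4697, -0.2822, 0.2355]
eef_rot: [0.831, -0.556, -0.001, -0.001]
contact_force: [0.1, -0.9, 0.2]
opening: 0.549
```

```bash
cat >> h.py <<'E'
def blobs(P,bands,mn=60):
  Z=P[...,2]
  for lo,hi in bands:
    c,l,s,ce=cv2.connectedComponentsWithStats(((Z>lo)&(Z<hi)).astype(np.uint8))
    for i in range(1,c):
        if s[i,4]>mn:
            p=P[l==i];r=cv2.minAreaRect((p[:,:2]*1000).astype(np.float32));print('px',ce[i].round(),s[i,4],'z',np.median(p[:,2]).round(4),np.round(r[0],1),np.round(r[1],1),round(r[2],1))
E
python3 - <<'E'
from h import *
plan([.4615,-.291,.2])
im,d,P,K,T=cloud('wrist'); save('e.png',im)
blobs(P,[(.095,.115),(.043,.056)])
plan([.4615,-.291,.2])
E
```

```text
t 1.15 pos [ 0.4697 -0.2822  0.2355] F [ 0.1 -0.9  0.2] open mm 48.3
 units xyz [0.0064 0.0137 0.0444] w [-0.0001  0.0008 -0.0005]
px [61. 17.] 1562 z 0.0991 [545.6 -66.2] [29.  39.9] 22.9
px [254. 193.] 243 z 0.1042 [ 459.1 -293.8] [17.6 17. ] 22.8
px [71. 38.] 4632 z 0.0439 [536.3 -38.1] [ 63.3 160.7] 22.2
px [254. 179.] 1563 z 0.0495 [ 458.6 -294.3] [55.4 55.2] 2.0
px [226. 242.] 156 z 0.0494 [ 368.6 -290.6] [ 1.7 47.5] 18.8
t 1.2 pos [ 0.4674 -0.2851  0.2354] F [-1.  -0.4 -0. ] open mm 48.1
 units xyz [0.0042 0.0095 0.0442] w [ 0.0007  0.0005 -0.002 ]
```

View pics/e.png

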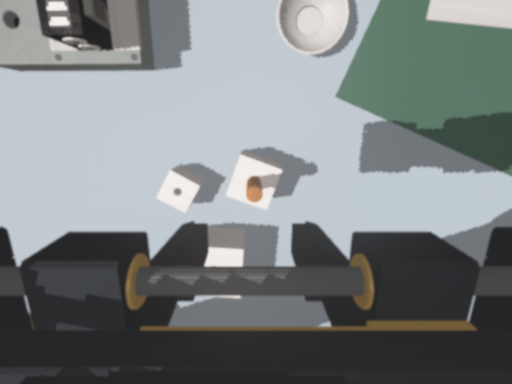

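The pin grip is at (254,190), on the stand at (254,179). The small stand is at (178,190) and the large one is under the fingers. Allowing for settling, this agrees with the plan (0.4615, -0.291).

Request:
apply_moves([
  {"x": 0.004, "y": 0.0095, "z": 0.04, "wx": 0, "wy": 0, "wz": -0.001, "fingers": 0.1},
  {"x": 0, "y": 0, "z": 0.04, "wx": 0, "wy": 0, "wz": 0, "fingers": 0.1},
  {"x": 0, "y": 0, "z": 0.02, "wx": 0, "wy": 0, "wz": 0, "fingers": 0.1},
  {"x": 0, "y": 0, "z": 0, "wx": 0, "wy": 0, "wz": 0, "fingers": 0.1},
  {"x": 0, "y": 0, "z": 0, "wx": 0, "wy": 0, "wz": 0, "fingers": 0.1},
])

```text
clock: 1.82
tool_pos: [0.456, -0.2987, 0.1537]
eef_rot: [0.827, -0.562, -0.001, 0.003]
contact_force: [0.8, 0.0, -0.9]
opening: 0.547
```

Run:
```python
from h import *
plan([.4615,-.291,.066])
im,d,P,K,T=cloud('wrist')
blobs(P,[(.095,.115),(.043,.056)])
```

```text
t 1.82 pos [ 0.456  -0.2987  0.1537] F [ 0.8  0.  -0.9] open mm 48.2
 units xyz [-0.0067 -0.0108  0.1096] w [ 0.0023 -0.0006 -0.0049]
px [242. 197.] 486 z 0.1043 [ 461.4 -291. ] [17.9 18.1] 20.8
px [41. 11.] 1765 z 0.0446 [533.  -85.3] [15.8 70.2] 22.5
px [244. 177.] 2686 z 0.0497 [ 461.3 -291.1] [55.2 55.1] 2.3
px [219. 261.] 176 z 0.0498 [ 375.  -298.2] [ 4.1 27.1] 12.4
```

Request:
apply_moves([
  {"x": -0.0067, "y": -0.0108, "z": 0.02, "wx": 0.002, "wy": 0, "wz": -0.005, "fingers": 0.1},
  {"x": 0, "y": 0, "z": 0, "wx": 0, "wy": 0, "wz": 0, "fingers": 0.1},
  {"x": 0, "y": 0, "z": 0, "wx": 0, "wy": 0, "wz": 0, "fingers": 0.1},
])

```text
clock: 2.25
tool_pos: [0.4628, -0.2927, 0.1402]
eef_rot: [0.831, -0.556, 0.003, 0.001]
contact_force: [0.1, 0.1, 0.5]
opening: 0.546
```

```bash
python3 -c "
from h import *
plan([.4614,-.291,.068])"
```

```text
t 2.25 pos [ 0.4628 -0.2927  0.1402] F [0.1 0.1 0.5] open mm 48.0
 units xyz [-0.0032  0.001   0.0903] w [-0.0005 -0.0021 -0.0005]
```

Request:
apply_moves([
  {"x": -0.003, "y": 0.001, "z": 0.045, "wx": 0, "wy": -0.002, "wz": 0, "fingers": 0.1},
  {"x": 0, "y": 0, "z": 0.032, "wx": 0, "wy": 0, "wz": 0, "fingers": 0.1},
  {"x": 0, "y": 0, "z": 0, "wx": 0, "wy": 0, "wz": 0, "fingers": 0.1},
  {"x": 0, "y": 0, "z": 0, "wx": 0, "wy": 0, "wz": 0, "fingers": 0.1},
])

```text
clock: 2.75
tool_pos: [0.4635, -0.294, 0.0814]
eef_rot: [0.83, -0.557, 0.004, -0.0]
contact_force: [0.1, -0.4, -0.1]
opening: 0.552
```

```bash
python3 -c "
from h import *
plan([.4614,-.291,.068])"
```

```text
t 2.75 pos [ 0.4635 -0.294   0.0814] F [ 0.1 -0.4 -0.1] open mm 48.6
 units xyz [-0.0046  0.0011  0.0167] w [-0.0018 -0.0022 -0.0013]
```

Request:
apply_moves([
  {"x": -0.0046, "y": 0.001, "z": 0.015, "wx": -0.002, "wy": -0.002, "wz": -0.001, "fingers": 0.1},
  {"x": 0, "y": 0, "z": 0, "wx": 0, "wy": 0, "wz": 0, "fingers": 0.1},
  {"x": 0, "y": 0, "z": 0, "wx": 0, "wy": 0, "wz": 0, "fingers": 0.1},
])

```text
clock: 3.12
tool_pos: [0.4625, -0.2914, 0.0706]
eef_rot: [0.831, -0.556, 0.001, 0.0]
contact_force: [0.2, -0.7, 0.1]
opening: 0.551
```

```bash
python3 -c "
from h import *
plan([.4614,-.291,.068])"
```

```text
t 3.12 pos [ 0.4625 -0.2914  0.0706] F [ 0.2 -0.7  0.1] open mm 48.5
 units xyz [-0.001   0.001   0.0033] w [-0.0003 -0.0009 -0.0003]
```

Centred, so close on the grip.

Request:
apply_moves([
  {"x": -0.001, "y": 0.001, "z": 0.002, "wx": 0, "wy": -0.001, "wz": 0, "fingers": 0.1},
  {"x": 0, "y": 0, "z": 0, "wx": 0, "wy": 0, "wz": 0, "fingers": -0.7},
  {"x": 0, "y": 0, "z": 0, "wx": 0, "wy": 0, "wz": 0, "fingers": -0.9},
  {"x": 0, "y": 0, "z": 0, "wx": 0, "wy": 0, "wz": 0, "fingers": -0.9},
  {"x": 0, "y": 0, "z": 0, "wx": 0, "wy": 0, "wz": 0, "fingers": -0.9},
  {"x": 0, "y": 0, "z": 0, "wx": 0, "wy": 0, "wz": 0, "fingers": -0.9},
], force=30)

```text
clock: 3.88
tool_pos: [0.4615, -0.2912, 0.0694]
eef_rot: [0.831, -0.556, 0.0, -0.001]
contact_force: [0.1, -0.6, 0.4]
opening: 0.193
```

```bash
python3 -c "
from h import *
plan([.4614,-.291,.068]);print(get_state()['eef_rot'])"
```

```text
t 3.88 pos [ 0.4615 -0.2912  0.0694] F [ 0.1 -0.6  0.4] open mm 17.0
 units xyz [-0.0002  0.      0.0017] w [-0.0004 -0.     -0.0004]
[ 8.31133792e-01 -5.56072056e-01  3.91314713e-04 -5.78501690e-04]
```

Request:
apply_moves([
  {"x": 0, "y": 0, "z": -0.02, "wx": 0, "wy": 0, "wz": 0, "fingers": -0.9},
  {"x": 0, "y": 0, "z": -0.03, "wx": 0, "wy": 0, "wz": 0, "fingers": -0.9},
  {"x": 0, "y": 0, "z": -0.04, "wx": 0, "wy": 0, "wz": 0, "fingers": -0.9},
  {"x": 0, "y": 0, "z": -0.04, "wx": 0, "wy": 0, "wz": 0, "fingers": -0.9},
  {"x": 0, "y": 0, "z": -0.03, "wx": 0, "wy": 0, "wz": 0, "fingers": -0.9},
  {"x": 0, "y": 0, "z": 0, "wx": 0, "wy": 0, "wz": 0, "fingers": -0.9},
  {"x": 0, "y": 0, "z": 0, "wx": 0, "wy": 0, "wz": 0, "fingers": -0.9},
])

```text
clock: 4.75
tool_pos: [0.4609, -0.2912, 0.2057]
eef_rot: [0.831, -0.556, 0.001, -0.0]
contact_force: [0.0, -0.1, -1.7]
opening: 0.191
```

Run:
```python
from h import *
plan([.529,.0245,.2])
for n in('scene','wrist'):
    im,d,P,K,T=cloud(n)
    save('f_%s.png'%n,im)
    if n=='scene': sc=im
    np.savez('f_%s.npz'%n,im=im,P=P)
```

```text
t 4.75 pos [ 0.4609 -0.2912  0.2057] F [ 0.  -0.1 -1.7] open mm 16.8
 units xyz [-0.3323 -0.2293  0.007 ] w [-0.0008 -0.0006 -0.0004]
```

View pics/f_scene.png

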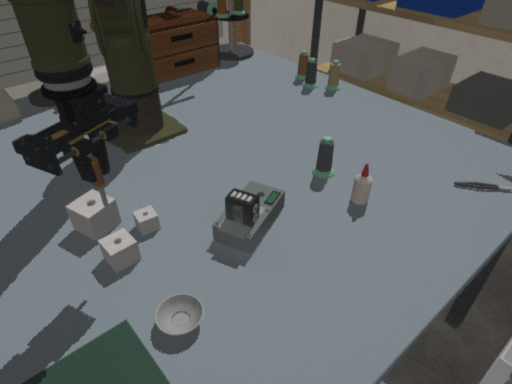

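The pin is out and hanging straight in the fingers (grip (97,172), tip about (105,203)), and the stand is empty at (119,250). Next, over the hole.

Request:
apply_moves([
  {"x": -0.056, "y": -0.039, "z": 0, "wx": 0, "wy": 0, "wz": 0, "fingers": -0.9},
  {"x": -0.056, "y": -0.039, "z": 0, "wx": 0, "wy": 0, "wz": 0, "fingers": -0.9},
  {"x": -0.056, "y": -0.039, "z": 0, "wx": 0, "wy": 0, "wz": 0, "fingers": -0.9},
  {"x": -0.056, "y": -0.039, "z": 0, "wx": 0, "wy": 0, "wz": 0, "fingers": -0.9},
  {"x": -0.056, "y": -0.039, "z": 0, "wx": 0, "wy": 0, "wz": 0, "fingers": -0.9},
  {"x": -0.03, "y": -0.02, "z": 0, "wx": 0, "wy": 0, "wz": 0, "fingers": -0.9},
  {"x": 0, "y": 0, "z": 0, "wx": 0, "wy": 0, "wz": 0, "fingers": -0.9},
  {"x": 0, "y": 0, "z": 0, "wx": 0, "wy": 0, "wz": 0, "fingers": -0.9},
])

```text
clock: 5.85
tool_pos: [0.5243, 0.0103, 0.1966]
eef_rot: [0.83, -0.558, -0.004, 0.003]
contact_force: [-0.1, -1.4, -0.7]
opening: 0.19
```

Run:
```python
from h import *
plan([.529,.0245,.15])
im,d,P,K,T=cloud('wrist'); save('g.png',im); np.savez('g.npz',im=im,P=P,K=K,T=T)
blobs(P,[(.094,.106),(.04,.05)],200)
plan([.529,.0245,.15])
```

```text
t 5.85 pos [0.5243 0.0103 0.1966] F [-0.1 -1.4 -0.7] open mm 16.8
 units xyz [-0.014  -0.0128  0.0582] w [ 0.0034  0.001  -0.0016]
px [332. 180.] 2800 z 0.1 [561.8 -56.5] [60.5 38.7] 22.5
px [44. 94.] 280 z 0.0452 [525.9 243.1] [38.5 17.9] 19.0
px [270. 164.] 8980 z 0.0448 [547.5 -22. ] [ 90.2 175.6] 22.7
px [446. 311.] 1165 z 0.0493 [ 461.4 -290.7] [54.9 58.2] 3.4
t 5.9 pos [0.5243 0.0103 0.1967] F [-0.4 -1.  -0.2] open mm 17.1
 units xyz [-0.014  -0.0127  0.0583] w [ 0.0033  0.0011 -0.0017]
```

View pics/g.png

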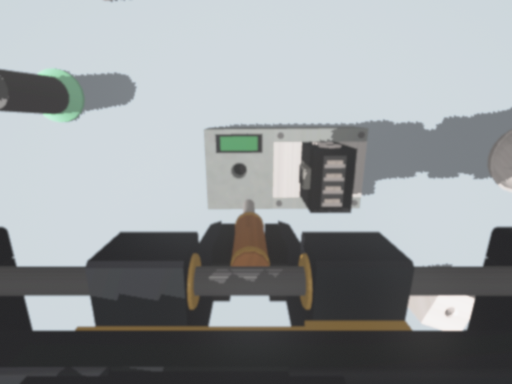

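The hole is at (239,170), between the display (239,143) and the cassette (330,180). The pin hangs in the fingers with its tip at about (250,203).

Run:
```python
from h import *
v=np.load('g.npz');K,T=v['K'],v['T']
g=cv2.cvtColor(v['im'],cv2.COLOR_RGB2GRAY); m=np.zeros_like(g); m[158:184,226:254]=g[158:184,226:254]<90
ys,xs=np.nonzero(m); print(len(xs),xs.mean(),ys.mean(),np.ptp(xs),np.ptp(ys))
def ray(u,v_,z):
    r=T[:3,:3]@np.array([(u-K[0,2])/K[0,0],-(v_-K[1,2])/K[1,1],-1]); return T[:3,3]+r*(z-T[2,3])/r[2]
print('hole@45',ray((xs.min()+xs.max())/2,(ys.min()+ys.max())/2,.045))
# predicted tip pixel
s=get_state();tip=s['tool_pos']+R.from_quat(s['eef_rot']).apply([0,0,.0644])
c=T[:3,:3].T@(tip-T[:3,3]); print('tip',tip.round(4),'px',K[0,0]*c[0]/-c[2]+K[0,2],-K[1,1]*c[1]/-c[2]+K[1,2])
plan([.5287,.0245,.15])
```

```text
101 238.8910891089109 169.1881188118812 10 10
hole@45 [0.52945122 0.02508378 0.045     ]
tip [0.5236 0.0103 0.1323] px 249.1560142555703 203.1646783315627
t 5.9 pos [0.5243 0.0103 0.1967] F [-0.4 -1.  -0.2] open mm 17.1
 units xyz [-0.0141 -0.0124  0.0583] w [ 0.0033  0.0011 -0.0017]
```

Request:
apply_moves([
  {"x": -0.014, "y": -0.013, "z": 0.03, "wx": 0.003, "wy": 0.001, "wz": -0.002, "fingers": -0.9},
  {"x": 0, "y": 0, "z": 0, "wx": 0, "wy": 0, "wz": 0, "fingers": -0.9},
  {"x": 0, "y": 0, "z": 0, "wx": 0, "wy": 0, "wz": 0, "fingers": -0.9},
  {"x": 0, "y": 0, "z": 0, "wx": 0, "wy": 0, "wz": 0, "fingers": -0.9},
])

```text
clock: 6.4
tool_pos: [0.5293, 0.0174, 0.1733]
eef_rot: [0.829, -0.559, 0.001, 0.002]
contact_force: [-0.1, 0.2, -0.3]
opening: 0.195
```

```bash
python3 -c "
from h import *
plan([.5287,.0245,.119])"
```

```text
t 6.4 pos [0.5293 0.0174 0.1733] F [-0.1  0.2 -0.3] open mm 17.1
 units xyz [-0.0087 -0.0027  0.0678] w [ 0.0006 -0.001  -0.0029]
```

Request:
apply_moves([
  {"x": -0.009, "y": -0.003, "z": 0.03, "wx": 0.001, "wy": -0.001, "wz": -0.003, "fingers": -0.9},
  {"x": 0, "y": 0, "z": 0, "wx": 0, "wy": 0, "wz": 0, "fingers": -0.9},
  {"x": -0.001, "y": 0, "z": 0.012, "wx": 0, "wy": 0, "wz": 0, "fingers": -0.9},
  {"x": 0, "y": 0, "z": 0, "wx": 0, "wy": 0, "wz": 0, "fingers": -0.9},
  {"x": 0, "y": 0, "z": 0, "wx": 0, "wy": 0, "wz": 0, "fingers": -0.9},
])

```text
clock: 7.02
tool_pos: [0.5308, 0.023, 0.1421]
eef_rot: [0.83, -0.557, 0.003, -0.002]
contact_force: [-0.1, 0.6, -0.8]
opening: 0.197
```

```bash
python3 -c "
from h import *
plan([.5288,.0246,.119])"
```

```text
t 7.03 pos [0.5308 0.023  0.1421] F [-0.1  0.6 -0.8] open mm 17.4
 units xyz [-0.0028  0.0017  0.0289] w [-0.0019 -0.001  -0.0012]
```

Request:
apply_moves([
  {"x": -0.003, "y": 0.0017, "z": 0.02, "wx": -0.002, "wy": -0.001, "wz": -0.001, "fingers": -0.9},
  {"x": 0, "y": 0, "z": 0, "wx": 0, "wy": 0, "wz": 0, "fingers": -0.9},
  {"x": 0, "y": 0, "z": 0, "wx": 0, "wy": 0, "wz": 0, "fingers": -0.9},
])

```text
clock: 7.4
tool_pos: [0.5287, 0.0249, 0.1252]
eef_rot: [0.831, -0.556, -0.0, 0.0]
contact_force: [-0.3, -0.1, -0.7]
opening: 0.194
```

```bash
python3 -c "
from h import *
plan([.5288,.0246,.1])"
```

```text
t 7.4 pos [0.5287 0.0249 0.1252] F [-0.3 -0.1 -0.7] open mm 17.1
 units xyz [0.0003 0.0001 0.0315] w [ 0.0001  0.     -0.0002]
```

Request:
apply_moves([
  {"x": 0, "y": 0, "z": 0.018, "wx": 0, "wy": 0, "wz": 0, "fingers": -0.9},
  {"x": 0, "y": 0, "z": 0.011, "wx": 0, "wy": 0, "wz": 0, "fingers": -0.9},
  {"x": 0, "y": 0, "z": 0, "wx": 0, "wy": 0, "wz": 0, "fingers": -0.9},
  {"x": 0, "y": 0, "z": 0, "wx": 0, "wy": 0, "wz": 0, "fingers": -0.9},
])

```text
clock: 7.9
tool_pos: [0.5286, 0.0248, 0.1]
eef_rot: [0.831, -0.556, -0.0, 0.0]
contact_force: [-1.1, -1.1, -0.7]
opening: 0.195
```

```bash
python3 -c "
from h import *
plan([.5288,.0246,.0924])"
```

```text
t 7.9 pos [0.5286 0.0248 0.1   ] F [-1.1 -1.1 -0.7] open mm 17.2
 units xyz [ 0.0004 -0.0001  0.0095] w [ 0.0003  0.0001 -0.0001]
```

Request:
apply_moves([
  {"x": 0, "y": 0, "z": 0.005, "wx": 0, "wy": 0, "wz": 0, "fingers": -0.9},
  {"x": 0, "y": 0, "z": 0.003, "wx": 0, "wy": 0, "wz": 0, "fingers": -0.9},
  {"x": 0, "y": 0, "z": 0.002, "wx": 0, "wy": 0, "wz": 0, "fingers": -0.9},
  {"x": 0, "y": 0, "z": 0.001, "wx": 0, "wy": 0, "wz": 0, "fingers": -0.9},
], force=45)

```text
clock: 8.4
tool_pos: [0.5295, 0.025, 0.0921]
eef_rot: [0.831, -0.556, 0.001, -0.001]
contact_force: [-0.8, 0.0, 8.5]
opening: 0.193
```

```bash
python3 -c "
from h import *
plan([.5288,.0246,.0924])"
```

```text
t 8.4 pos [0.5295 0.025  0.0921] F [-0.8  0.   8.5] open mm 16.9
 units xyz [ 0.0001  0.001  -0.0004] w [-0.0005 -0.0002 -0.0002]
```

Request:
apply_moves([
  {"x": 0, "y": 0, "z": 0.002, "wx": 0, "wy": 0, "wz": 0, "fingers": -0.9},
  {"x": 0, "y": 0, "z": 0.002, "wx": 0, "wy": 0, "wz": 0, "fingers": -0.9},
])

```text
clock: 8.65
tool_pos: [0.5312, 0.0255, 0.0918]
eef_rot: [0.831, -0.556, 0.002, -0.002]
contact_force: [-2.1, -0.4, 19.0]
opening: 0.19
```

```bash
python3 -c "
from h import *
plan([.5288,.0246,.0924])"
```

```text
t 8.65 pos [0.5312 0.0255 0.0918] F [-2.1 -0.4 19. ] open mm 16.7
 units xyz [-0.0001  0.0031 -0.0008] w [-0.0019 -0.0005 -0.0002]
```

Hard stop at 19 N with the tip at about 28 mm, so the button is fully down. Now back up and return the pin.

Request:
apply_moves([
  {"x": 0, "y": 0.003, "z": -0.01, "wx": -0.002, "wy": 0, "wz": 0, "fingers": -0.9},
  {"x": 0, "y": 0, "z": -0.03, "wx": 0, "wy": 0, "wz": 0, "fingers": -0.9},
  {"x": 0, "y": 0, "z": -0.04, "wx": 0, "wy": 0, "wz": 0, "fingers": -0.9},
  {"x": 0, "y": 0, "z": -0.04, "wx": 0, "wy": 0, "wz": 0, "fingers": -0.9},
  {"x": 0, "y": 0, "z": -0.02, "wx": 0, "wy": 0, "wz": 0, "fingers": -0.9},
  {"x": 0, "y": 0, "z": 0, "wx": 0, "wy": 0, "wz": 0, "fingers": -0.9},
  {"x": 0, "y": 0, "z": 0, "wx": 0, "wy": 0, "wz": 0, "fingers": -0.9},
])

```text
clock: 9.52
tool_pos: [0.5276, 0.0243, 0.2059]
eef_rot: [0.831, -0.556, -0.0, 0.002]
contact_force: [0.2, 0.3, -0.7]
opening: 0.186
```

```bash
python3 -c "
from h import *
plan([.4614,-.2911,.19])"
```

```text
t 9.53 pos [0.5276 0.0243 0.2059] F [ 0.2  0.3 -0.7] open mm 16.4
 units xyz [0.3326 0.2271 0.021 ] w [ 0.001  -0.0004 -0.0002]
```

Request:
apply_moves([
  {"x": 0.056, "y": 0.0385, "z": 0, "wx": 0, "wy": 0, "wz": 0, "fingers": -0.9},
  {"x": 0.056, "y": 0.0385, "z": 0, "wx": 0, "wy": 0, "wz": 0, "fingers": -0.9},
  {"x": 0.056, "y": 0.0385, "z": 0, "wx": 0, "wy": 0, "wz": 0, "fingers": -0.9},
  {"x": 0.056, "y": 0.0385, "z": 0, "wx": 0, "wy": 0, "wz": 0, "fingers": -0.9},
  {"x": 0.056, "y": 0.0385, "z": 0, "wx": 0, "wy": 0, "wz": 0, "fingers": -0.9},
  {"x": 0.04, "y": 0.027, "z": 0, "wx": 0, "wy": 0, "wz": 0, "fingers": -0.9},
  {"x": 0, "y": 0, "z": 0, "wx": 0, "wy": 0, "wz": 0, "fingers": -0.9},
  {"x": 0, "y": 0, "z": 0, "wx": 0, "wy": 0, "wz": 0, "fingers": -0.9},
])

```text
clock: 10.52
tool_pos: [0.4596, -0.2853, 0.1969]
eef_rot: [0.833, -0.554, -0.007, 0.002]
contact_force: [0.2, 0.6, -0.5]
opening: 0.19
```

```bash
python3 -c "
from h import *
plan([.4614,-.2911,.145])"
```

```text
t 10.53 pos [ 0.4596 -0.2853  0.1969] F [ 0.2  0.6 -0.5] open mm 16.7
 units xyz [ 0.0081 -0.      0.0648] w [0.0037 0.003  0.0014]
```

Request:
apply_moves([
  {"x": 0.008, "y": 0, "z": 0.04, "wx": 0.004, "wy": 0.003, "wz": 0.001, "fingers": -0.9},
  {"x": 0, "y": 0, "z": 0.018, "wx": 0, "wy": 0, "wz": 0, "fingers": -0.9},
  {"x": 0, "y": 0, "z": 0, "wx": 0, "wy": 0, "wz": 0, "fingers": -0.9},
  {"x": 0, "y": 0, "z": 0, "wx": 0, "wy": 0, "wz": 0, "fingers": -0.9},
])

```text
clock: 11.02
tool_pos: [0.4642, -0.2857, 0.1494]
eef_rot: [0.834, -0.552, -0.0, -0.002]
contact_force: [0.2, -0.3, -1.1]
opening: 0.192
```

```bash
python3 -c "
from h import *
plan([.4614,-.2911,.125])"
```

```text
t 11.03 pos [ 0.4642 -0.2857  0.1494] F [ 0.2 -0.3 -1.1] open mm 16.9
 units xyz [0.005  0.006  0.0305] w [-0.001   0.0008  0.0031]
```

Request:
apply_moves([
  {"x": 0.005, "y": 0.006, "z": 0.02, "wx": -0.001, "wy": 0.001, "wz": 0.003, "fingers": -0.9},
  {"x": 0, "y": 0, "z": 0, "wx": 0, "wy": 0, "wz": 0, "fingers": -0.9},
  {"x": 0, "y": 0, "z": 0, "wx": 0, "wy": 0, "wz": 0, "fingers": -0.9},
])

```text
clock: 11.4
tool_pos: [0.4621, -0.2916, 0.1336]
eef_rot: [0.831, -0.556, 0.001, 0.0]
contact_force: [-0.1, 0.7, -0.6]
opening: 0.192
```

```bash
python3 -c "
from h import *
plan([.4614,-.2911,.125])"
```

```text
t 11.4 pos [ 0.4621 -0.2916  0.1336] F [-0.1  0.7 -0.6] open mm 16.9
 units xyz [-0.001   0.0006  0.0107] w [-0.0004 -0.0009  0.    ]
```

Request:
apply_moves([
  {"x": -0.001, "y": 0.0006, "z": 0.006, "wx": 0, "wy": -0.001, "wz": 0, "fingers": -0.9},
  {"x": 0, "y": 0, "z": 0, "wx": 0, "wy": 0, "wz": 0, "fingers": -0.9},
  {"x": 0, "y": 0, "z": 0, "wx": 0, "wy": 0, "wz": 0, "fingers": -0.9},
])

```text
clock: 11.78
tool_pos: [0.4615, -0.2913, 0.1288]
eef_rot: [0.831, -0.556, 0.0, -0.001]
contact_force: [-0.9, 0.8, -0.6]
opening: 0.194
```

Run:
```python
from h import *
plan([.4614,-.2911,.1])
im,d,P,K,T=cloud('wrist'); im2,_,_,K2,T2=cloud('scene')
s=get_state();Rt=R.from_quat(s['eef_rot'])
def px(p,K,T):
    c=T[:3,:3].T@(p-T[:3,3]); return (K[0,0]*c[0]/-c[2]+K[0,2],-K[1,1]*c[1]/-c[2]+K[1,2])
tip=s['tool_pos']+Rt.apply([0,0,.0642]);H=np.array([.4614,-.2911,.05])
o=[]
for I,K_,T_ in((im,K,T),(im2,K2,T2)):
    u,v=px(tip,K_,T_);print('tip',u,v,'hole',px(H,K_,T_)); u,v=int(u),int(v)
    o.append(cv2.resize(I[v-40:v+40,u-40:u+40],(400,400),interpolation=cv2.INTER_CUBIC))
save('i.png',np.hstack(o))
```

```text
t 11.78 pos [ 0.4615 -0.2913  0.1288] F [-0.9  0.8 -0.6] open mm 17.1
 units xyz [-0.0003  0.0001  0.036 ] w [-0.0005 -0.     -0.0001]
tip 249.14841423157773 203.25229695156648 hole (np.float64(248.9707574324414), np.float64(198.21629726053698))
tip 115.37281519639109 234.76754039557508 hole (np.float64(117.03835470611517), np.float64(240.05419642645796))
```

View pics/i.png

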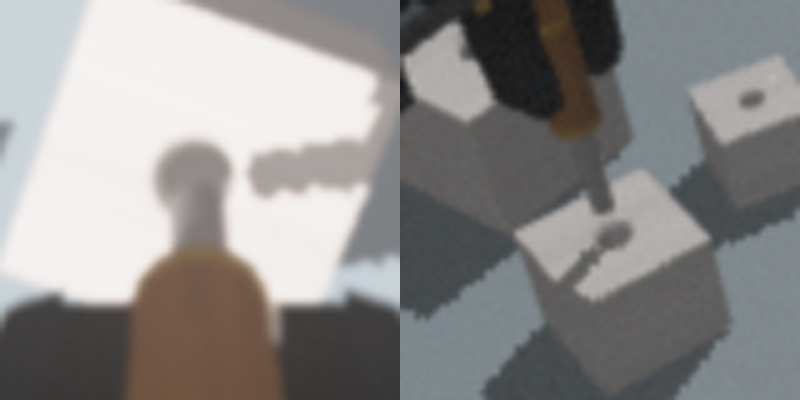

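Left: the shaft tip is over the hole mouth (crop (200,195) against (193,175)), a possible 1 mm offset in tool +x. Right: the scene view shows the tip just above the hole (605,210 against 615,235). I'll nudge slightly and insert while watching the force.

Request:
apply_moves([
  {"x": -0.0008, "y": 0, "z": 0.016, "wx": 0, "wy": 0, "wz": 0, "fingers": -0.9},
  {"x": 0, "y": 0, "z": 0, "wx": 0, "wy": 0, "wz": 0, "fingers": -0.9},
  {"x": 0, "y": 0, "z": 0.01, "wx": 0, "wy": 0, "wz": 0, "fingers": -0.9},
  {"x": 0, "y": 0, "z": 0, "wx": 0, "wy": 0, "wz": 0, "fingers": -0.9},
])

```text
clock: 12.38
tool_pos: [0.4611, -0.2904, 0.1063]
eef_rot: [0.831, -0.556, 0.0, -0.001]
contact_force: [-0.3, -0.4, -0.2]
opening: 0.192
```

```bash
python3 -c "
from h import *
plan([.4614,-.2911,.0694])"
```

```text
t 12.38 pos [ 0.4611 -0.2904  0.1063] F [-0.3 -0.4 -0.2] open mm 16.9
 units xyz [0.001  0.     0.0461] w [-0.0004  0.0002 -0.    ]
```

Tip is at 42 mm, inside the hole with no contact force.

Request:
apply_moves([
  {"x": 0.0003, "y": 0, "z": 0.018, "wx": 0, "wy": 0, "wz": 0, "fingers": -0.9},
  {"x": 0, "y": 0, "z": 0.012, "wx": 0, "wy": 0, "wz": 0, "fingers": -0.9},
  {"x": 0, "y": 0, "z": 0.007, "wx": 0, "wy": 0, "wz": 0, "fingers": -0.9},
  {"x": 0, "y": 0, "z": 0, "wx": 0, "wy": 0, "wz": 0, "fingers": -0.9},
])

```text
clock: 12.88
tool_pos: [0.4611, -0.2905, 0.0741]
eef_rot: [0.831, -0.556, -0.0, -0.001]
contact_force: [0.9, -0.1, -0.5]
opening: 0.19
```

```bash
python3 -c "
from h import *
plan([.4614,-.2911,.069])"
```

```text
t 12.88 pos [ 0.4611 -0.2905  0.0741] F [ 0.9 -0.1 -0.5] open mm 16.7
 units xyz [ 0.0008 -0.0001  0.0064] w [-0.0003  0.0003 -0.    ]
```

Request:
apply_moves([
  {"x": 0.0005, "y": 0, "z": 0.005, "wx": 0, "wy": 0, "wz": 0, "fingers": -0.9},
  {"x": 0, "y": 0, "z": 0.003, "wx": 0, "wy": 0, "wz": 0, "fingers": -0.9},
  {"x": 0, "y": 0, "z": 0.002, "wx": 0, "wy": 0, "wz": 0, "fingers": -0.9},
])

```text
clock: 13.25
tool_pos: [0.4617, -0.291, 0.0691]
eef_rot: [0.831, -0.556, 0.001, -0.0]
contact_force: [-3.4, 3.5, 18.9]
opening: 0.191
```

```bash
python3 -c "
from h import *
plan([.4614,-.2911,.069])"
```

```text
t 13.25 pos [ 0.4617 -0.291   0.0691] F [-3.4  3.5 18.9] open mm 16.8
 units xyz [-0.      0.0004  0.0001] w [-0.0005 -0.0002 -0.0001]
```

Seated on the shoulder (19 N at the recorded height). Relax, open and rise.

Request:
apply_moves([
  {"x": 0, "y": 0, "z": 0, "wx": 0, "wy": 0, "wz": 0, "fingers": -0.9},
  {"x": 0, "y": 0, "z": 0, "wx": 0, "wy": 0, "wz": 0, "fingers": -0.3},
  {"x": 0, "y": 0, "z": 0, "wx": 0, "wy": 0, "wz": 0, "fingers": 0.1},
  {"x": 0, "y": 0, "z": 0, "wx": 0, "wy": 0, "wz": 0, "fingers": 0.1},
  {"x": 0, "y": 0, "z": 0, "wx": 0, "wy": 0, "wz": 0, "fingers": 0.1},
])

```text
clock: 13.88
tool_pos: [0.4622, -0.2913, 0.0696]
eef_rot: [0.831, -0.556, 0.002, -0.001]
contact_force: [-0.0, -0.9, 0.3]
opening: 0.552
```

Request:
apply_moves([
  {"x": 0, "y": 0, "z": -0.02, "wx": 0, "wy": 0, "wz": 0, "fingers": 0.1},
  {"x": 0, "y": 0, "z": -0.04, "wx": 0, "wy": 0, "wz": 0, "fingers": 0.1},
  {"x": 0, "y": 0, "z": -0.05, "wx": 0, "wy": 0, "wz": 0, "fingers": 0.1},
  {"x": 0, "y": 0, "z": -0.03, "wx": 0, "wy": 0, "wz": 0, "fingers": 0.1},
  {"x": 0, "y": 0, "z": 0, "wx": 0, "wy": 0, "wz": 0, "fingers": 0.8},
  {"x": 0, "y": 0, "z": 0, "wx": 0, "wy": 0, "wz": 0, "fingers": 0.8},
])

```text
clock: 14.62
tool_pos: [0.4617, -0.2913, 0.1883]
eef_rot: [0.831, -0.556, 0.002, -0.0]
contact_force: [-0.2, -0.5, 0.4]
opening: 0.754
```

Run:
```python
from h import *
plan([.5622,-.0565,.2])
im,d,P,K,T=cloud('wrist'); blobs(P,[(.094,.115),(.04,.056)],150)
im,d,P,K,T=cloud('top'); np.savez('j.npz',P=P)
plan([.5622,-.0565,.2])
im,d,P,K,T=cloud('scene'); save('j.png',cv2.resize(im[120:340,40:300],None,fx=2.5,fy=2.5))
```

```text
t 14.62 pos [ 0.4617 -0.2913  0.1883] F [-0.2 -0.5  0.4] open mm 66.3
 units xyz [-0.2231 -0.2284 -0.0145] w [-0.0011 -0.0011 -0.0001]
px [249. 195.] 353 z 0.1042 [ 462.3 -291.1] [17.3 17.8] 25.5
px [63. 25.] 3664 z 0.0444 [534.3 -62.8] [ 35.8 111.4] 23.5
px [248. 179.] 2116 z 0.0494 [ 461.5 -291.1] [55.4 55.1] 2.3
px [215. 252.] 293 z 0.048 [ 371.2 -287. ] [ 7.1 51.6] 12.0
t 14.72 pos [ 0.4616 -0.2912  0.1878] F [-0.5 -0.   0.3] open mm 74.2
 units xyz [-0.2229 -0.2285 -0.0152] w [-0.0009 -0.0009 -0.    ]
```

View pics/j.png

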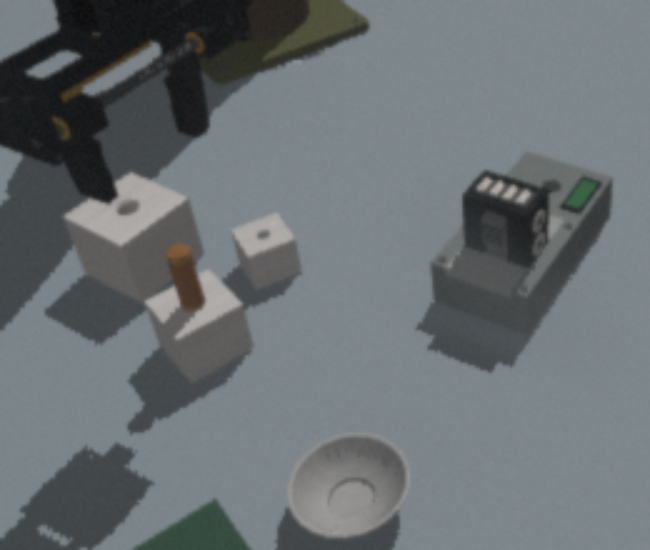

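The pin stands upright with its shoulder on the stand (grip base (190,300)); its top reads 104.2 mm, the same as at the start. Next, above the cassette.

Request:
apply_moves([
  {"x": -0.043, "y": -0.044, "z": -0.003, "wx": 0, "wy": 0, "wz": 0, "fingers": 0.9},
  {"x": -0.043, "y": -0.044, "z": -0.003, "wx": 0, "wy": 0, "wz": 0, "fingers": 0.9},
  {"x": -0.043, "y": -0.044, "z": -0.003, "wx": 0, "wy": 0, "wz": 0, "fingers": 0.9},
  {"x": -0.043, "y": -0.044, "z": -0.003, "wx": 0, "wy": 0, "wz": 0, "fingers": 0.9},
  {"x": -0.035, "y": -0.036, "z": -0.003, "wx": 0, "wy": 0, "wz": 0, "fingers": 0.9},
  {"x": 0, "y": 0, "z": 0, "wx": 0, "wy": 0, "wz": 0, "fingers": 0.9},
  {"x": 0, "y": 0, "z": 0, "wx": 0, "wy": 0, "wz": 0, "fingers": 0.9},
])

```text
clock: 15.65
tool_pos: [0.5548, -0.0679, 0.1925]
eef_rot: [0.831, -0.557, -0.004, 0.002]
contact_force: [0.0, -0.3, -0.2]
opening: 0.952
```

Run:
```python
from h import *
plan([.5622,-.0565,.14])
im,d,P,K,T=cloud('wrist'); blobs(P,[(.094,.106),(.04,.05)],150)
```

```text
t 15.65 pos [ 0.5548 -0.0679  0.1925] F [ 0.  -0.3 -0.2] open mm 83.8
 units xyz [-0.0095 -0.0145  0.0656] w [ 0.0026  0.001  -0.0011]
px [240. 179.] 2764 z 0.1001 [562.  -55.7] [60.1 37.4] 22.9
px [199. 165.] 9788 z 0.0447 [547.7 -21.1] [ 90.  175.8] 22.4
px [364. 317.] 229 z 0.0489 [ 442.5 -268.9] [28.6 20.6] 55.0
```

Request:
apply_moves([
  {"x": -0.01, "y": -0.0145, "z": 0.03, "wx": 0.003, "wy": 0.001, "wz": -0.001, "fingers": 0.9},
  {"x": 0, "y": 0, "z": 0.01, "wx": 0, "wy": 0, "wz": 0, "fingers": 0.9},
  {"x": 0, "y": 0, "z": 0, "wx": 0, "wy": 0, "wz": 0, "fingers": 0.9},
  {"x": 0, "y": 0, "z": 0, "wx": 0, "wy": 0, "wz": 0, "fingers": 0.9},
])

```text
clock: 16.2
tool_pos: [0.561, -0.0619, 0.1601]
eef_rot: [0.829, -0.559, 0.001, 0.001]
contact_force: [-0.5, -0.8, 0.7]
opening: 0.952
```

Run:
```python
from h import *
plan([.562,-.056,.13])
```

```text
t 16.2 pos [ 0.561  -0.0619  0.1601] F [-0.5 -0.8  0.7] open mm 83.7
 units xyz [-0.0065 -0.0039  0.0376] w [ 0.0002 -0.0006 -0.0027]
```

Request:
apply_moves([
  {"x": -0.0065, "y": -0.004, "z": 0.02, "wx": 0, "wy": -0.001, "wz": -0.003, "fingers": 0.9},
  {"x": 0, "y": 0, "z": 0, "wx": 0, "wy": 0, "wz": 0, "fingers": 0.9},
  {"x": 0, "y": 0, "z": 0, "wx": 0, "wy": 0, "wz": 0, "fingers": 0.9},
])

```text
clock: 16.58
tool_pos: [0.5624, -0.0563, 0.1437]
eef_rot: [0.832, -0.555, -0.0, -0.0]
contact_force: [-0.6, 1.3, 0.4]
opening: 0.951
```

Run:
```python
from h import *
plan([.562,-.056,.13])
im,d,P,K,T=cloud('wrist'); blobs(P,[(.094,.106),(.04,.05)],150)
save('k.png',im)
```

```text
t 16.57 pos [ 0.5624 -0.0563  0.1437] F [-0.6  1.3  0.4] open mm 83.7
 units xyz [-0.0005  0.0003  0.0172] w [-0.0001  0.0002  0.0002]
px [249. 210.] 4073 z 0.0999 [561.6 -56.2] [61.  38.1] 22.8
px [198. 185.] 12616 z 0.0446 [547.  -21.7] [ 90.7 175.7] 22.7
```

View pics/k.png

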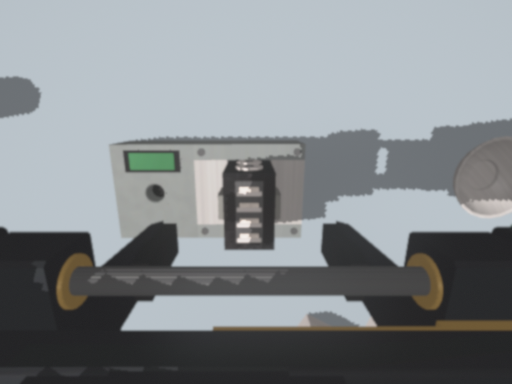

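The cassette top is at (249,205), centred between the fingers (midpoint about 250) and square to them. Descend.

Request:
apply_moves([
  {"x": -0.0007, "y": 0.0005, "z": 0.035, "wx": 0, "wy": 0, "wz": 0, "fingers": 0.9},
  {"x": 0, "y": 0, "z": 0.035, "wx": 0, "wy": 0, "wz": 0, "fingers": 0.9},
  {"x": 0, "y": 0, "z": 0.015, "wx": 0, "wy": 0, "wz": 0, "fingers": 0.9},
  {"x": 0, "y": 0, "z": 0, "wx": 0, "wy": 0, "wz": 0, "fingers": 0.9},
  {"x": 0, "y": 0, "z": 0, "wx": 0, "wy": 0, "wz": 0, "fingers": 0.9},
])

```text
clock: 17.25
tool_pos: [0.5642, -0.0558, 0.0764]
eef_rot: [0.832, -0.555, 0.002, -0.002]
contact_force: [0.1, 0.2, 0.3]
opening: 0.95
```

Run:
```python
from h import *
plan([.562,-.0562,.056])
```

```text
t 17.25 pos [ 0.5642 -0.0558  0.0764] F [0.1 0.2 0.3] open mm 83.6
 units xyz [-0.0006  0.0028  0.0255] w [-0.0016 -0.0005  0.0002]
```

Request:
apply_moves([
  {"x": -0.0006, "y": 0.0028, "z": 0.021, "wx": -0.0016, "wy": -0.0005, "wz": 0, "fingers": 0.9},
  {"x": 0, "y": 0, "z": 0, "wx": 0, "wy": 0, "wz": 0, "fingers": 0.9},
  {"x": 0, "y": 0, "z": 0, "wx": 0, "wy": 0, "wz": 0, "fingers": 0.9},
])

```text
clock: 17.62
tool_pos: [0.5628, -0.0564, 0.0597]
eef_rot: [0.832, -0.555, 0.001, -0.001]
contact_force: [0.4, 0.2, 0.3]
opening: 0.949
```

Run:
```python
from h import *
plan([.562,-.0562,.056])
```

```text
t 17.62 pos [ 0.5628 -0.0564  0.0597] F [0.4 0.2 0.3] open mm 83.5
 units xyz [-0.0006  0.0008  0.0047] w [-0.0006 -0.0003  0.0001]
```

Request:
apply_moves([
  {"x": -0.0006, "y": 0.001, "z": 0.005, "wx": 0, "wy": 0, "wz": 0, "fingers": 0.5},
  {"x": 0, "y": 0, "z": 0, "wx": 0, "wy": 0, "wz": 0, "fingers": 0.2},
  {"x": 0, "y": 0, "z": 0, "wx": 0, "wy": 0, "wz": 0, "fingers": -0.4},
  {"x": 0, "y": 0, "z": 0, "wx": 0, "wy": 0, "wz": 0, "fingers": -0.4},
  {"x": 0, "y": 0, "z": 0, "wx": 0, "wy": 0, "wz": 0, "fingers": -0.4},
  {"x": 0, "y": 0, "z": 0, "wx": 0, "wy": 0, "wz": 0, "fingers": -0.4},
  {"x": 0, "y": 0, "z": 0, "wx": 0, "wy": 0, "wz": 0, "fingers": -0.4},
  {"x": 0, "y": 0, "z": 0, "wx": 0, "wy": 0, "wz": 0, "fingers": -0.4},
], force=35)

```text
clock: 18.62
tool_pos: [0.562, -0.0561, 0.056]
eef_rot: [0.832, -0.555, 0.001, -0.001]
contact_force: [0.4, 0.1, -0.8]
opening: 0.424
```

Run:
```python
from h import *
plan([.562,-.0562,.056])
```

```text
t 18.62 pos [ 0.562  -0.0561  0.056 ] F [ 0.4  0.1 -0.8] open mm 37.3
 units xyz [ 0.0001  0.     -0.    ] w [-0.0008 -0.0003  0.0002]
```

Opening reads 37.3 mm, so both catches are flush. Raise gently first.

Request:
apply_moves([
  {"x": 0, "y": 0, "z": -0.005, "wx": 0, "wy": 0, "wz": 0, "fingers": -0.4},
  {"x": 0, "y": 0, "z": -0.008, "wx": 0, "wy": 0, "wz": 0, "fingers": -0.4},
  {"x": 0, "y": 0, "z": 0, "wx": 0, "wy": 0, "wz": 0, "fingers": -0.4},
])

```text
clock: 19.0
tool_pos: [0.5615, -0.0562, 0.0667]
eef_rot: [0.832, -0.555, 0.001, -0.0]
contact_force: [-0.1, -0.0, -2.5]
opening: 0.418
```

Run:
```python
from h import *
plan([.562,-.0562,.2])
```

```text
t 19.0 pos [ 0.5615 -0.0562  0.0667] F [-0.1 -0.  -2.5] open mm 36.8
 units xyz [ 0.0004 -0.0008 -0.1666] w [-0.0005 -0.0002  0.0001]
```

The load is about 2 N, which is just the cassette's weight, so it is unhooked. Lift straight out.

Request:
apply_moves([
  {"x": 0, "y": 0, "z": -0.015, "wx": 0, "wy": 0, "wz": 0, "fingers": -0.4},
  {"x": 0, "y": 0, "z": -0.025, "wx": 0, "wy": 0, "wz": 0, "fingers": -0.4},
  {"x": 0, "y": 0, "z": -0.035, "wx": 0, "wy": 0, "wz": 0, "fingers": -0.4},
  {"x": 0, "y": 0, "z": -0.04, "wx": 0, "wy": 0, "wz": 0, "fingers": -0.4},
  {"x": 0, "y": 0, "z": -0.035, "wx": 0, "wy": 0, "wz": 0, "fingers": -0.4},
  {"x": 0, "y": 0, "z": -0.02, "wx": 0, "wy": 0, "wz": 0, "fingers": -0.4},
  {"x": 0, "y": 0, "z": 0, "wx": 0, "wy": 0, "wz": 0, "fingers": -0.4},
  {"x": 0, "y": 0, "z": 0, "wx": 0, "wy": 0, "wz": 0, "fingers": -0.4},
])

```text
clock: 20.0
tool_pos: [0.5599, -0.0564, 0.2106]
eef_rot: [0.832, -0.555, 0.001, -0.0]
contact_force: [1.4, -0.1, -2.8]
opening: 0.418
```

Request:
apply_moves([
  {"x": 0, "y": 0, "z": 0, "wx": 0, "wy": 0, "wz": 0, "fingers": -0.4},
  {"x": 0, "y": 0, "z": 0, "wx": 0, "wy": 0, "wz": 0, "fingers": -0.4},
])

```text
clock: 20.25
tool_pos: [0.5589, -0.0563, 0.2092]
eef_rot: [0.832, -0.555, -0.0, 0.0]
contact_force: [0.3, 0.2, -1.7]
opening: 0.423
```

Run:
```python
from h import *
plan([.562,-.0562,.2]);print(np.abs(get_state()['qd']).max())
im,d,P,K,T=cloud('scene'); save('l.png',cv2.resize(im[60:340,40:400],None,fx=2,fy=2))
```

```text
t 20.25 pos [ 0.5589 -0.0563  0.2092] F [ 0.3  0.2 -1.7] open mm 37.2
 units xyz [ 0.0014 -0.0037  0.0115] w [0.0004 0.0001 0.0002]
0.006639953862972933
```

View pics/l.png

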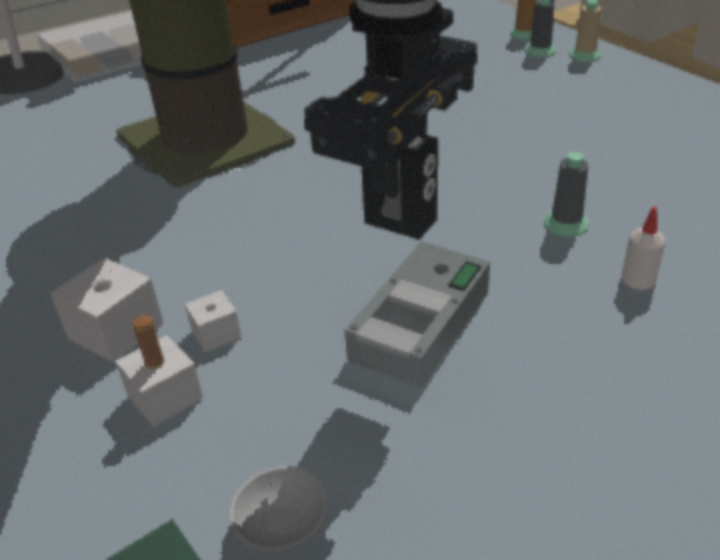

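The cassette hangs upright in the fingers at (400,185) above the empty dock at (405,315). The pin stands at (148,345) and the bystanders are undisturbed. Hand in.

```bash
python3 -c "
from h import *
finish_job();plan([.562,-.0562,.2])"
```

```text
the job is handed in; nothing more can be done
the job is handed in; nothing more can be done
```

The job is done and handed in at about 20 s on the robot's clock, against the 58 s limit.

- **Reset button:** I took the pin from the 55 mm stand and pushed the button down to a hard stop. The wrist read 19 N with the tip about 17 mm below the hole's mouth.
- **Pin:** It is back in the same stand. It seated at 19 N at the height where I first gripped it. The wrist camera put its top at 104 mm, as before, and the picture shows it upright.
- **Cassette:** I squeezed the catches to a 37 mm opening reading with 35 N. The gripper reads about 1 mm low, so that is the cassette's 38 mm width and both catches are flush. It came straight up with about 2 N of load.
- **At hand-in:** The cassette was held upright and still. I worked out from the tool height that its underside is about 16 cm above the bench, roughly 12 cm above the changer's top. The last picture shows the dock empty and the other things where they were.

Two small things did not go cleanly:
- **Refused move:** My first move was refused for missing keys, and nothing moved.
- **Offset before insertion:** One close view suggested the pin was about 1 mm off the stand's hole and the scene view did not. I nudged it slightly and it went in without contact force until the shoulder seated.

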